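Find the clear lintel gap with a slide-in gauge

ROBOT

A 7-joint arm with a two-finger parallel gripper is mounted at the origin on the work surface. World frame = base frame: x ahead of the robot, y to its left, z up, the work surface at z = 0. Lengths are in m, angles in rad, forces in N, time in s.
With the tool pointing down it reaches from about 0.35 to 0.9 m from the base axis. Payload 19.9 kg.
Tool frame: the origin (TCP) lies at the very end of the fingers, on their centre line; the grasp point (between the pads) lies 19 mm behind it; z points along the fingers, y is the line along which they close (so a half turn about z gives the same grasp; the last joint's range is limited). The gripper opens to 94 mm and grips with 3 to 60 N. Pads are 16 mm wide; open, the fingers measure 119 mm over their backs; the gripper's body (75 mm by 177 mm) begins 78 mm behind the grasp point.
Start: joints at [-1.333, 0.417, -0.01, 1.614, 0.005, 1.111, -0.053], TCP at [0.172, 0.601, 0.205] pointing down, gripper open.
Joint ranges: [-2.81, 2.81], [-0.39, 2.02], [-1.27, 1.25], [0.06, 2.57], [-1.19, 4.33], [0.19, 2], [-2.82, 2.82]. Speed limits (rad/s): [1.89, 1.89, 2.39, 2.39, 3.01, 3.01, 3.01].

INTERFACE

Orientations are given as a unit quaternion [w, x, y, z].
In Python, from cell import env gives the robot as it stands.
- The arm moves only by the shell command python3 -m handwheel 'ROWS'. ROWS is JSON, a list of rows, each a list of 7 numbers: the shift along the tool's x, y, z in units of 0.5 m (1.0 is 0.5 m), then the turn, a rotation vector about the tool's x, y, z in units of 6 degrees (1.0 is 6 degrees), then the opening, from -1 (shut) to 1 (fully open), so that 0 is half open. A call has 1 to 12 rows; each row shifts and turns the commanded pose from where the row before left it, along the tool's axes as they then stand; what a row does not reach is not made up. A row lasts 1/10 s, in which the tool goes at most 50 mm and 8.59 degrees, less where a joint would pass 70% of its speed; a pose out of reach is approached as far as the arm can. A call with a number of a shift or a turn outside -1 to 1 is refused whole. A call with a gripper value outside its range is refused whole. The fingers move at their own pace and stop on an object; the grip force is fixed at half the most. Time passes only in rows, so rows that do not move let the fingers close. It gives the time, the measured TCP pose, the force, the opening and the grip force at its end, in the units of the state.
- env.get_state(): the state, without advancing time (a new reading comes with each control period).
- env.snapshot(name): name is "scene" or "top" or "wrist"; returns a dict with "pixels" (420x560x3 uint8, red, green, blue), "camera_matrix" (3x3 intrinsics, pixels), "dist_coeffs" ([k1, k2, p1, p2, k3] as OpenCV has them; the pictures are not rectified), "R" (3x3) and "t" (3): a world point X has camera coordinates R X + t; the wrist camera has in their place "T_tool_cam" (4x4, takes a point from camera to tool coordinates, whose origin is the TCP and whose axes are the flange's). Camera axes: x right, y down, z forward; pixel columns grow to the right and rows downward; lengths in m; the calibration is good to about 2 mm. A picture is of the moment at which its call begins: read the wrist's pose just before it. There is no depth.
- env.hand_in(): hands the job in; it is judged then, once.
The state is a dict: "t": time; "qpos": joint angles; "joint_velocities": joint speeds; "effort": joint torques, N m; "tcp_pos": TCP position; "ee_rot": TCP orientation; "force": force on the tool from outside, world axes, zero at the start; "wrist_torque": the same for the moment, N m; "finger_gap": opening from 0.0 (shut) to 1.0 (fully open); "grasp_force": force on a finger pad.
Only numpy, scipy, OpenCV 4.12 (cv2) and the standard library are available. Lean on these libraries where they do the work, as an engineer would, in place of code of your own. Each camera call takes 0.05 s, during which the arm holds its last target. There are 200 camera calls.

TASK

Of the three brick test blocks only one has a gap underneath that is clear to its full depth; the other two are choked inside, where nobody can see it. Slide the steel gauge along the table without lifting it, feel gently with its blade which gap is clear, and leave it lying there pushed fully home, its orange shoulders against the face of that block. Leave everything else where it stands.

Things in the scene. Friction and masses are not known exactly. Their poses are not given: they have to be found in the camera images.
- gauge_centre (a point): Loose gauge lying flat, 150 to 310 g: a steel blade and behind it an orange frame (flat handle) 56 mm (x) by 80 mm (y) outside, 16 mm tall, walls 8 mm thick, with an open window 40 (x) by 64 mm (y) down to the table for fingertips to push or pull in. This point: centre of the window, 8 mm above the table; x along the blade to its tip (103 mm ahead), z up. Slides freely on the table.
- gauge_shoulder (a point): Middle of the gauge's shoulders: the front face of the orange frame, where the blade starts; 28 mm ahead of the window centre, 4 mm above the table. Same axes as the gauge.
- gauge_tip (a point): Middle of the blade's front end, 75 mm ahead of the shoulders. The blade is bare steel, 75 mm long, 26 mm wide, 5 mm thick. Same axes as the gauge.
- block_left_mouth (a point): The left one (largest y) of three fixed brown brick blocks: 110 mm front to back, 100 wide, 52 tall. In its front face (towards the robot), at table level, a gap 30 mm wide, 8 high; the mouth flares to 50 wide over the first 14 mm. Clear: 95 mm deep; choked: a hidden hard lump stops the blade 33 mm in. Point: centre of the mouth in the front face, 4 mm up; x straight into the gap, y left, z up.
- block_mid_mouth (a point): The middle one of the three blocks, the same to look at, same sizes, point and axes as for the left one. Only one of the three is clear, and it differs from run to run. The block's centre lies 55 mm along +x of this point.
- block_right_mouth (a point): The right one (smallest y) of the three blocks, the same to look at, same sizes, point and axes as for the left one. A gauge that stops with its shoulders 42 mm short of the face has met a lump.
- cluster_a_centre (a point): Bystander, to be left alone: a loose little model of four brown clay cubes of 30 mm, one at the corner, two beside it, one on top; 60 x 60 x 60 mm. This point is the centre of the lower corner cube, 15 mm above the table.
- cluster_b_centre (a point): Bystander, to be left alone: a loose little model of four brown clay cubes of 30 mm, one at the corner, two beside it, one on top; 60 x 60 x 60 mm. This point is the centre of the lower corner cube, 15 mm above the table.
- cube_c_centre (a point): Bystander, to be left alone: a loose brown clay cube of 30 mm; its centre.
- cube_d_centre (a point): Bystander, to be left alone: a loose brown clay cube of 30 mm; its centre.
- flask_centre (a point): Bystander, to be left alone: a standing metal drinking bottle, 68 mm in diameter, 190 mm tall; its centre, half-way up.
- mug_centre (a point): Bystander, to be left alone: a standing blue mug, 80 mm in diameter, 90 mm tall; its centre, half-way up.
- spatula_grip (a point): Bystander, to be left alone: a spatula lying on the table at the left; the middle of its handle.
Not all that is in view belongs to the job. Of the things that look like the part that bears gauge_centre, the largest one is meant.

How it is judged:
By the outcome, as a careful person would: the job done as asked, in the order asked, and still so for the second after the job is handed in, with the robot touching nothing.
It also fails if it takes over 72 s, if anything falls off the work surface, if the arm or the gripper's body presses on something with over 40 N, if the wrist force passes 120 N, or if a joint passes its speed limit or range.

## Working session

There is one attempt and no reset: what is moved stays moved. The work goes in short steps, Python scripts to look and compute and a shell command to move; the robot and the scene stay as the last step left them, time stands still between calls to the robot, and variables do not carry over. Pictures are saved under pics/ and viewed, at most 10 in all, crops included, and the job is handed in when it is done.

```bash
mkdir -p pics; ls
cat > h.py <<'E'
import numpy as np, cv2
from cell import env
def snap(n,f):
    s=env.get_state(); d=env.snapshot(n); cv2.imwrite('pics/'+f,d['pixels'][:,:,::-1])
    if 'R' not in d:
        from scipy.spatial.transform import Rotation as Ro
        q=s['ee_rot']; T=np.eye(4); T[:3,:3]=Ro.from_quat([q[1],q[2],q[3],q[0]]).as_matrix(); T[:3,3]=s['tcp_pos']
        M=np.linalg.inv(T@np.array(d['T_tool_cam'])); d['R']=M[:3,:3]; d['t']=M[:3,3]
    np.savez('pics/'+f+'.npz',K=d['camera_matrix'],D=d['dist_coeffs'],R=d['R'],t=d['t'])
    return d['pixels']
def world(f,uv,z):
    c=np.load('pics/'+f+'.npz'); p=cv2.undistortPoints(np.array(uv,float).reshape(-1,1,2),c['K'],c['D']).reshape(-1,2)
    r=np.c_[p,np.ones(len(p))]@c['R']; o=-c['R'].T@c['t']
    return o+r*((np.broadcast_to(z,len(p))-o[2])/r[:,2])[:,None]
E
python3 - <<'E'
from h import *
a=snap('top','top.png'); snap('scene','scene.png')
cv2.imwrite('pics/top2.png',cv2.resize(a[:,:,::-1],(800,600),interpolation=cv2.INTER_CUBIC))
s=env.get_state(); print({k:np.round(s[k],3) for k in s})
E
```

```text
pics
{'t': np.float64(0.1), 'qpos': array([-1.333,  0.418, -0.01 ,  1.614,  0.005,  1.111, -0.053]), 'joint_velocities': array([ 0.002, -0.002,  0.002, -0.002, -0.   ,  0.001, -0.002]), 'effort': array([ 2.0000e-03, -8.5259e+01,  6.4100e-01, -4.2669e+01, -4.9000e-02,
        1.6000e-02,  0.0000e+00]), 'tcp_pos': array([0.172, 0.601, 0.205]), 'ee_rot': array([-0.   ,  0.139,  0.99 , -0.001]), 'force': array([ 0.649, -0.419, -0.394]), 'wrist_torque': array([0.052, 0.016, 0.015]), 'grasp_force': np.float64(0.0), 'finger_gap': np.float64(0.999)}
```

View pics/top2.png

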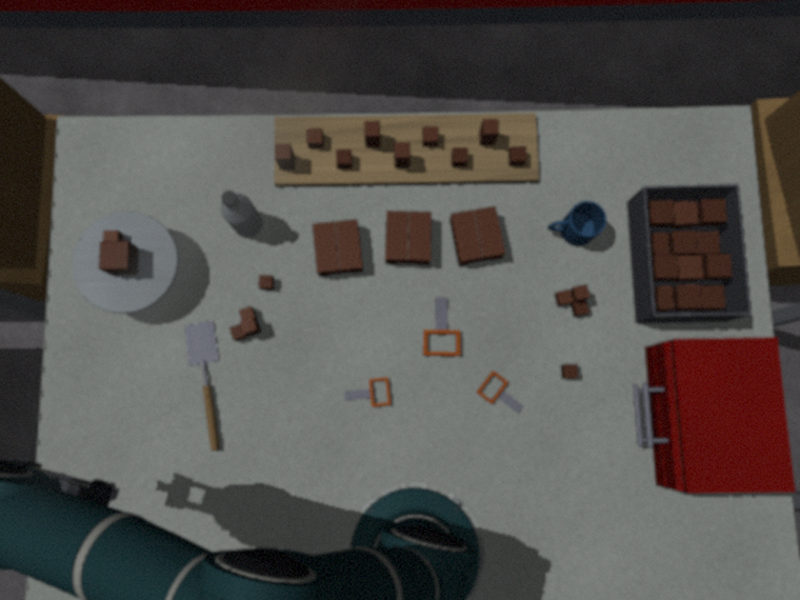

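View pics/scene.png

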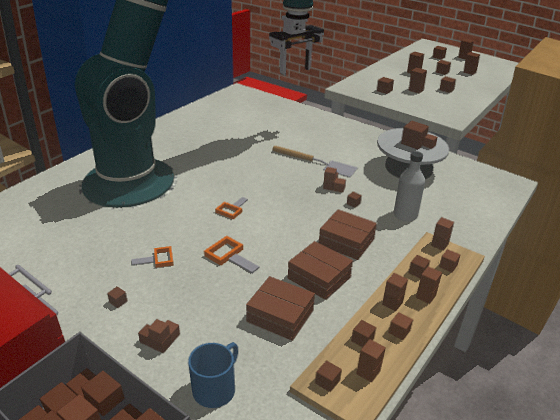

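Run:
```python
from h import *
a=cv2.imread('pics/top.png')[140:255,210:360]
cv2.imwrite('pics/crop.png',cv2.resize(a,None,fx=5.2,fy=5.2,interpolation=cv2.INTER_CUBIC));
```

```text
(no output)
```

View pics/crop.png

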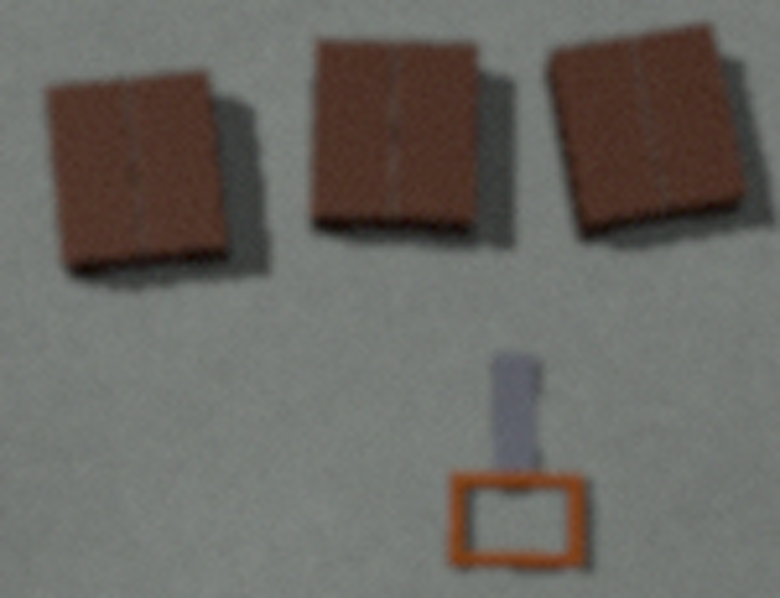

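The crop shows the large gauge (frame centre about (518,520), tip about (516,354)) pointing at the blocks, whose top corners I read and convert below.

Run:
```python
from h import *
def W(p,z): return world('top.png',(np.array(p)+.5)/5.2-.5+[210,140],z)[:,:2]
B={'L':[(47,87),(208,72),(226,250),(67,262)],'M':[(316,41),(476,44),(472,222),(313,220)],'R':[(551,50),(711,25),(743,195),(581,226)]}
for k,p in B.items():
    w=W(p,.052); c=w.mean(0); d=(w[0]+w[1]-w[2]-w[3])/2; e=w[0]+w[3]-w[1]-w[2]; e/=2
    y1=np.arctan2(d[1],d[0]); y2=np.arctan2(-e[0],e[1]); y=(y1+y2)/2
    print(k,'c',c.round(4),'size',np.linalg.norm(d),np.linalg.norm(e),'yaw',np.degrees([y1,y2]),'mouth',c-.055*np.array([np.cos(y),np.sin(y)]))
f=W([(451,473),(586,472),(587,567),(450,567)],.016); t=W([(516,353)],.005)[0]
c=f.mean(0);print('gauge',c,'tip',t,np.linalg.norm(t-c),'yaw',np.degrees(np.arctan2(*(t-c)[::-1])), f.round(3).tolist())
```

```text
L c [0.6554 0.1547] size 0.10947536840302935 0.09619326657141382 yaw [5.60535064 3.9770738 ] mouth [0.60063951 0.15015575]
M c [ 6.75e-01 -1.00e-04] size 0.11058247702922691 0.0960448967279681 yaw [-2.33395268 -1.95816709] mouth [0.62000457 0.00192847]
R c [ 0.6769 -0.1521] size 0.10854486282884124 0.09875938222573516 yaw [7.80458394 9.02593495] mouth [ 0.62254111 -0.16017119]
gauge [ 0.44266257 -0.07057967] tip [ 0.54631719 -0.07288882] 0.10368033959807722 yaw -1.2761883791108393 [[0.472, -0.031], [0.471, -0.112], [0.413, -0.111], [0.415, -0.029]]
```

```bash
python3 -m handwheel '[[0,0,0,0,0,-1.23,1],[0,0,0,0,0,-1.23,1],[-0.05,-0.08,0,0,0,0,1],[-0.05,-0.08,0,0,0,0,1],[-0.05,-0.08,0,0,0,0,1],[-0.05,-0.08,0,0,0,0,1],[-0.05,-0.08,0,0,0,0,1],[-0.05,-0.08,0,0,0,0,1],[-0.05,-0.08,0,0,0,0,1],[-0.05,-0.08,0,0,0,0,1],[-0.05,-0.08,0,0,0,0,1],[-0.05,-0.08,0,0,0,0,1]]'
python3 -m handwheel '[[-0.012,-0.09,0,0,0,0,1],[-0.012,-0.09,0,0,0,0,1],[-0.012,-0.09,0,0,0,0,1],[-0.012,-0.09,0,0,0,0,1],[-0.012,-0.09,0,0,0,0,1],[-0.012,-0.08,0,0,0,0,1],[0,0,0,0,0,0,1]]'
```

```text
t: 0.8
tcp_pos: [0.1332, 0.3323, 0.2053]
ee_rot: [-0.0, 0.14, 0.99, -0.0]
force: [0.6, 0.3, 0.1]
finger_gap: 1.002
grasp_force: 0.0out of range: row 1 has -1.23, outside -1 to 1
```

```bash
python3 -m handwheel '[[0,0,0,0,0,-0.82,1],[0,0,0,0,0,-0.82,1],[0,0,0,0,0,-0.82,1],[-0.09,0,0,0,0,0,1],[-0.09,-0.02,0,0,0,0,1],[-0.09,-0.03,0,0,0,0,1],[-0.06,-0.07,0,0,0,0,1],[-0.06,-0.07,0,0,0,0,1],[-0.06,-0.07,0,0,0,0,1],[-0.06,-0.07,0,0,0,0,1],[-0.03,-0.09,0,0,0,0,1],[-0.03,-0.09,0,0,0,0,1]]'
python3 -m handwheel '[[-0.03,-0.09,0,0,0,0,1],[-0.02,-0.09,0,0,0,0,1],[-0.01,-0.09,0,0,0,0,1],[0,0,0,0,0,0,1],[0,0,0,0,0,0,1]]'
python3 - <<'E'
from h import *
a=snap('wrist','w1.png')
s=env.get_state(); print(s['t'],s['tcp_pos'],s['ee_rot'])
E
```

```text
t: 2.0
tcp_pos: [0.4139, 0.0734, 0.2055]
ee_rot: [0.0, 0.01, 1.0, -0.0]
force: [1.5, -0.1, -0.4]
finger_gap: 0.999
grasp_force: 0.0
t: 2.5
tcp_pos: [0.4404, -0.0609, 0.2053]
ee_rot: [-0.0, 0.012, 1.0, -0.0]
force: [0.1, 0.9, -0.7]
finger_gap: 0.994
grasp_force: 0.0
2.55 [ 0.44043848 -0.05990368  0.20532219] [-1.57598838e-04  1.05011750e-02  9.99944838e-01 -1.45992565e-04]
```

View pics/w1.png

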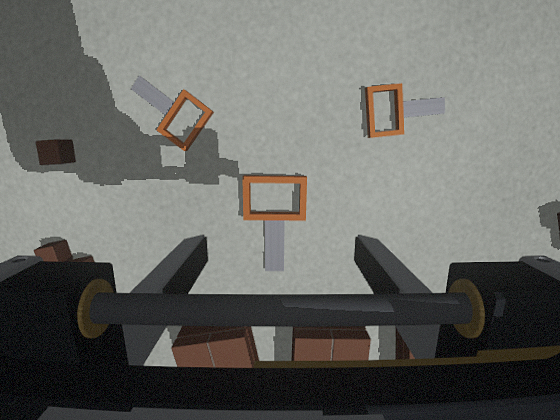

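The wrist view shows the gauge frame with corners about (243,176),(306,177),(305,219),(243,219) and its tip about (273,270).

Run:
```python
from h import *
f=world('w1.png',[(243,176),(306,176.5),(306,219),(243,219.5)],.016)[:,:2]; t=world('w1.png',[(273.5,270)],.005)[0,:2]
c=f.mean(0);print(f.round(3).tolist(),c,t,np.linalg.norm(t-c),np.degrees(np.arctan2(*(t-c)[::-1])))
```

```text
[[0.414, -0.108], [0.416, -0.03], [0.471, -0.03], [0.47, -0.111]] [ 0.442701   -0.06956589] [ 0.54493537 -0.07397293] 0.10232930930208035 -2.4683330864409743
```

```bash
python3 -m handwheel '[[-0.005,-0.02,0.09,0,0,0.08,1],[0,0,0.09,0,0,0,1],[0,0,0.09,0,0,0,1],[0,0,0.08,0,0,0,1],[0,0,0.03,0,0,0,1],[0,0,0.02,0,0,0,1],[0,0,0,0,0,0,1],[0,0,0,0,0,0,1]]'
```

```text
t: 3.35
tcp_pos: [0.4432, -0.07, 0.0062]
ee_rot: [0.0, 0.014, 1.0, 0.0]
force: [-0.0, -0.2, 0.5]
finger_gap: 0.998
grasp_force: 0.0
```

```bash
python3 -m handwheel '[[0,0,0.004,0,0,0,1],[0,0,0,0,0,0,0.6],[0,0,0,0,0,0,0.6],[0,0,0,0,0,0,0.6],[0,0,0,0,0,0,0.6],[0,0,0,0,0,0,0.6],[0,0,0,0,0,0,0.6]]'
```

```text
t: 4.05
tcp_pos: [0.4429, -0.0702, 0.0039]
ee_rot: [0.0, 0.015, 1.0, 0.0]
force: [-2.3, 1.7, 8.4]
finger_gap: 0.847
grasp_force: 30.0
```

```bash
python3 -m handwheel '[[0,0.01,0,0,0,0,0.6],[-0.01,0.03,0,0,0,0,0.6],[-0.02,0.03,0,0,0,0.07,0.6],[-0.02,0.03,0,0,0,0,0.6],[-0.02,0.03,0,0,0,0,0.6],[-0.02,0.02,0,0,0,0,0.6],[-0.02,0.006,0,0,0,0,0.6],[0,0,0,0,0,0,0.6],[0,0,0,0,0,0,0.6]]'
python3 - <<'E'
from h import *
a=snap('top','t2.png')[140:255,210:360]
cv2.imwrite('pics/t2c.png',cv2.resize(a[:,:,::-1],None,fx=5.2,fy=5.2,interpolation=cv2.INTER_CUBIC));
E
```

```text
t: 4.95
tcp_pos: [0.5, 0.0063, 0.0038]
ee_rot: [-0.0, 0.018, 1.0, 0.0]
force: [-3.7, 3.0, 10.3]
finger_gap: 0.848
grasp_force: 30.0
```

View pics/t2c.png

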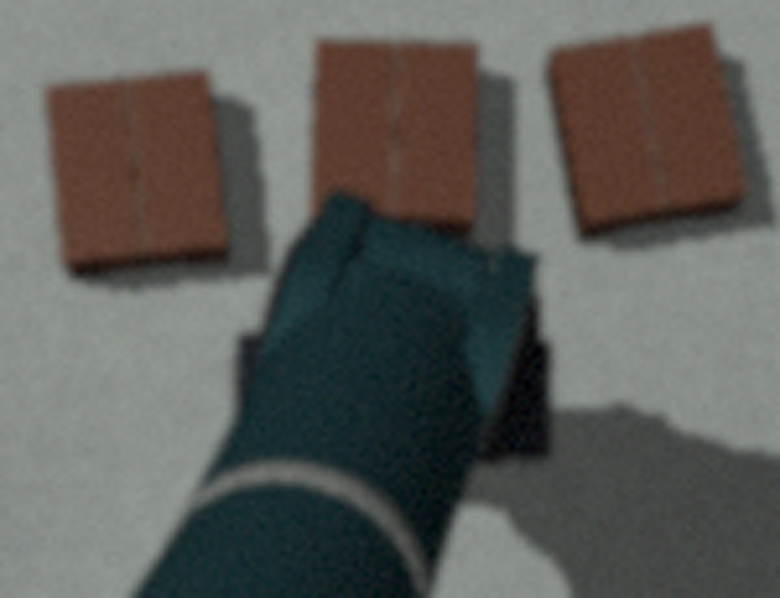

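The arm hides the gauge from above; I go on by force.

```bash
for i in 1; do python3 -m handwheel '[[-0.02,0,0,0,0,0,0.6],[-0.02,0,0,0,0,0,0.6],[-0.01,0,0,0,0,0,0.6],[0,0,0,0,0,0,0.6]]'; done; python3 -m handwheel '[[-0.01,0,0,0,0,0,0.6],[-0.01,0,0,0,0,0,0.6],[0,0,0,0,0,0,0.6]]'
```

```text
t: 5.4
tcp_pos: [0.5256, 0.0048, 0.0037]
ee_rot: [0.0, 0.018, 1.0, 0.0]
force: [-0.6, 1.4, 3.7]
finger_gap: 0.847
grasp_force: 30.0
t: 5.7
tcp_pos: [0.5352, 0.0044, 0.0036]
ee_rot: [-0.0, 0.018, 1.0, 0.0]
force: [-2.4, 0.1, 7.7]
finger_gap: 0.847
grasp_force: 30.0
```

```bash
python3 -m handwheel '[[-0.006,0,0,0,0,0,0.6],[-0.006,0,0,0,0,0,0.6],[-0.006,0,0,0,0,0,0.6],[0,0,0,0,0,0,0.6]]'; python3 -m handwheel '[[-0.004,0,0,0,0,0,0.6],[-0.004,0,0,0,0,0,0.6],[0,0,0,0,0,0,0.6]]';  python3 -m handwheel '[[-0.004,0,0,0,0,0,0.6],[-0.004,0,0,0,0,0,0.6],[0,0,0,0,0,0,0.6]]'
```

```text
t: 6.1
tcp_pos: [0.5438, 0.0041, 0.0036]
ee_rot: [-0.001, 0.018, 1.0, 0.0]
force: [-5.5, 1.0, 8.7]
finger_gap: 0.847
grasp_force: 30.0
t: 6.4
tcp_pos: [0.5475, 0.004, 0.0036]
ee_rot: [-0.001, 0.018, 1.0, 0.0]
force: [-8.0, -0.0, 10.9]
finger_gap: 0.846
grasp_force: 30.0
t: 6.7
tcp_pos: [0.5516, 0.0038, 0.0037]
ee_rot: [-0.001, 0.018, 1.0, 0.0]
force: [-7.0, 0.9, 10.8]
finger_gap: 0.851
grasp_force: 30.0
```

```bash
python3 -m handwheel '[[-0.004,0,0,0,0,0,0.6],[0,0,0,0,0,0,0.6]]';  python3 -m handwheel '[[-0.004,0,0,0,0,0,0.6],[0,0,0,0,0,0,0.6]]';python3 -m handwheel '[[-0.004,0,0,0,0,0,0.6],[0,0,0,0,0,0,0.6]]'
```

```text
t: 6.9
tcp_pos: [0.5528, 0.0038, 0.0036]
ee_rot: [-0.001, 0.019, 1.0, 0.0]
force: [-12.1, 1.0, 17.5]
finger_gap: 0.847
grasp_force: 30.0
t: 7.1
tcp_pos: [0.5533, 0.0038, 0.0034]
ee_rot: [-0.003, 0.019, 1.0, 0.001]
force: [-22.3, 1.4, 25.6]
finger_gap: 0.85
grasp_force: 30.0
t: 7.3
tcp_pos: [0.5546, 0.0037, 0.0032]
ee_rot: [-0.004, 0.019, 1.0, 0.001]
force: [-25.1, 1.2, 25.5]
finger_gap: 0.849
grasp_force: 30.0
```

```bash
python3 -m handwheel '[[0.01,0,0,0,0,0,0.6],[0.02,0,0,0,0,0,0.6],[0.02,0,0,0,0,0,0.6],[0.03,0,0,0,0,0,0.6],[0.03,0,0,0,0,0,0.6],[0.03,0,0,0,0,0,0.6],[0.03,0,0,0,0,0,0.6],[0,0,0,0,0,0,0.6]]'; python3 -c "
from h import *
snap('wrist','w2.png')"
```

```text
t: 8.1
tcp_pos: [0.4711, 0.0067, 0.0034]
ee_rot: [-0.001, 0.018, 1.0, 0.0]
force: [-1.0, 0.1, -2.6]
finger_gap: 0.851
grasp_force: 30.0
```

View pics/w2.png

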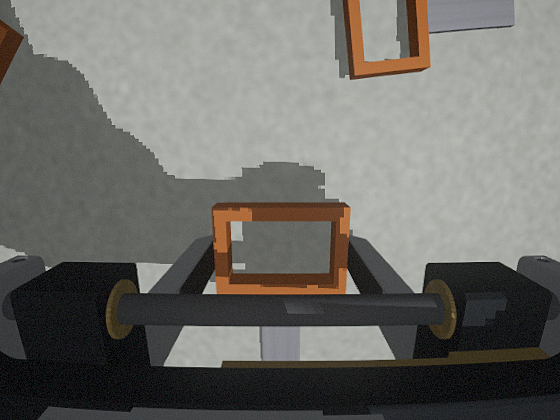

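The gauge is held squarely between the fingers (rear top edge about row 208, columns 214 to 349; blade columns 261 to 300), so only a small slip is possible.

Run:
```python
from h import *
f=world('w2.png',[(214,208),(349,208)],.016)[:,:2]; b=world('w2.png',[(261,345),(300.5,345)],.005)[:,:2]
print(f,b,b.mean(0)-f.mean(0))
```

```text
[[ 0.44025048 -0.03101589]
 [ 0.44308547  0.04613324]] [[ 0.54045202 -0.01014105]
 [ 0.54146023  0.01714747]] [ 0.09928815 -0.00405547]
```

```bash
python3 -m handwheel '[[0,0.02,0,0,0,0,0.6],[0,0.04,0,0,0,0,0.6],[-0.001,0.04,0,0,0,0,0.6],[-0.001,0.04,0,0,0,0,0.6],[-0.001,0.04,0,0,0,0,0.6],[-0.001,0.04,0,0,0,0,0.6],[-0.002,0.04,0,0,0,0,0.6],[-0.002,0.006,0,0,0,-0.2,0.6],[0,0,0,0,0,-0.4,0.6],[0,0,0,0,0,-0.4,0.6],[0,0,0,0,0,-0.15,0.6],[0,0,0,0,0,0,0.6]]'
```

```text
t: 9.35
tcp_pos: [0.4823, 0.1392, 0.0035]
ee_rot: [0.0, -0.042, 0.999, -0.0]
force: [0.8, 0.1, -2.7]
finger_gap: 0.847
grasp_force: 30.0
```

```bash
python3 -m handwheel '[[0,0.002,0.001,0,0,0,0.6],[-0.02,0,0,0,0,0,0.6],[-0.02,0,0,0,0,0,0.6],[-0.01,0,0,0,0,0,0.6],[0,0,0,0,0,0,0.6]]'; python3 -m handwheel '[[-0.01,0,0,0,0,0,0.6],[-0.01,0,0,0,0,0,0.6],[0,0,0,0,0,0,0.6]]'
```

```text
t: 9.85
tcp_pos: [0.5077, 0.1425, 0.0031]
ee_rot: [0.0, -0.041, 0.999, -0.0]
force: [2.3, 0.6, -0.2]
finger_gap: 0.846
grasp_force: 30.0
t: 10.15
tcp_pos: [0.5167, 0.1433, 0.0031]
ee_rot: [-0.0, -0.042, 0.999, 0.0]
force: [-4.6, -1.4, 9.9]
finger_gap: 0.849
grasp_force: 30.0
```

```bash
python3 -m handwheel '[[-0.006,0,0,0,0,0,0.6],[-0.006,0,0,0,0,0,0.6],[0,0,0,0,0,0,0.6]]'; python3 -m handwheel '[[-0.006,0,0,0,0,0,0.6],[0,0,0,0,0,0,0.6]]'
```

```text
t: 10.45
tcp_pos: [0.5223, 0.1438, 0.0031]
ee_rot: [-0.001, -0.042, 0.999, 0.0]
force: [-7.6, -1.0, 10.5]
finger_gap: 0.845
grasp_force: 30.0
t: 10.65
tcp_pos: [0.5251, 0.144, 0.003]
ee_rot: [-0.001, -0.042, 0.999, 0.0]
force: [-8.3, -0.4, 12.3]
finger_gap: 0.847
grasp_force: 30.0
```

```bash
for r in 1 2; do :; done; python3 -m handwheel '[[-0.004,0,0,0,0,0,0.6],[-0.004,0,0,0,0,0,0.6],[0,0,0,0,0,0,0.6]]'; python3 -m handwheel '[[-0.004,0,0,0,0,0,0.6],[0,0,0,0,0,0,0.6]]'; python3 -m handwheel '[[-0.004,0,0,0,0,0,0.6],[0,0,0,0,0,0,0.6]]'
```

```text
t: 10.95
tcp_pos: [0.5292, 0.1444, 0.003]
ee_rot: [-0.001, -0.042, 0.999, 0.0]
force: [-6.7, -1.0, 11.3]
finger_gap: 0.85
grasp_force: 30.0
t: 11.15
tcp_pos: [0.531, 0.1446, 0.0031]
ee_rot: [-0.001, -0.042, 0.999, 0.0]
force: [-8.0, -0.4, 12.8]
finger_gap: 0.846
grasp_force: 30.0
t: 11.35
tcp_pos: [0.533, 0.1447, 0.0031]
ee_rot: [-0.001, -0.042, 0.999, 0.0]
force: [-9.0, -0.8, 12.2]
finger_gap: 0.849
grasp_force: 30.0
```

```bash
python3 -m handwheel '[[-0.004,0,0,0,0,0,0.6],[0,0,0,0,0,0,0.6]]'; python3 -m handwheel '[[-0.004,0,0,0,0,0,0.6],[0,0,0,0,0,0,0.6]]'; python3 -m handwheel '[[-0.004,0,0,0,0,0,0.6],[0,0,0,0,0,0,0.6]]'
```

```text
t: 11.55
tcp_pos: [0.5349, 0.1448, 0.0031]
ee_rot: [-0.001, -0.042, 0.999, 0.0]
force: [-8.5, -0.8, 13.3]
finger_gap: 0.849
grasp_force: 30.0
t: 11.75
tcp_pos: [0.5352, 0.1449, 0.003]
ee_rot: [-0.003, -0.042, 0.999, 0.0]
force: [-21.8, -1.8, 26.3]
finger_gap: 0.847
grasp_force: 30.0
t: 11.95
tcp_pos: [0.5364, 0.145, 0.0027]
ee_rot: [-0.004, -0.042, 0.999, 0.0]
force: [-25.1, -3.5, 26.9]
finger_gap: 0.849
grasp_force: 30.0
```

```bash
python3 -m handwheel '[[0.01,0,0,0,0,0,0.6],[0.02,0,0,0,0,0,0.6],[0.02,0,0,0,0,0,0.6],[0.03,0,0,0,0,0,0.6],[0.03,0,0,0,0,0,0.6],[0.03,0,0,0,0,0,0.6],[0.02,0,0,0,0,0,0.6],[0,0,0,0,0,0,0.6]]'
```

```text
t: 12.75
tcp_pos: [0.4588, 0.1385, 0.003]
ee_rot: [-0.0, -0.042, 0.999, 0.0]
force: [0.1, 0.2, -1.7]
finger_gap: 0.85
grasp_force: 30.0
```

```bash
python3 -m handwheel '[[0.002,-0.03,0.001,0,0,0,0.6],[0.002,-0.06,0,0,0,0,0.6],[0.002,-0.07,0,0,0,0,0.6],[0.002,-0.07,0,0,0,0,0.6],[0.002,-0.07,0,0,0,0,0.6],[0.002,-0.07,0,0,0,0,0.6],[0.002,-0.07,0,0,0,0,0.6],[0.002,-0.07,0,0,0,0,0.6],[0,-0.06,0,0,0,-0.3,0.6],[0,-0.05,0,0,0,-0.3,0.6],[0,-0.02,0,0,0,0,0.6],[0,0,0,0,0,0,0.6]]'; python3 -c "
from h import *
snap('wrist','w3.png')"
```

```text
t: 13.95
tcp_pos: [0.4809, -0.1827, 0.0028]
ee_rot: [0.001, -0.072, 0.997, -0.001]
force: [-0.6, -5.9, 6.5]
finger_gap: 0.848
grasp_force: 30.0
```

View pics/w3.png

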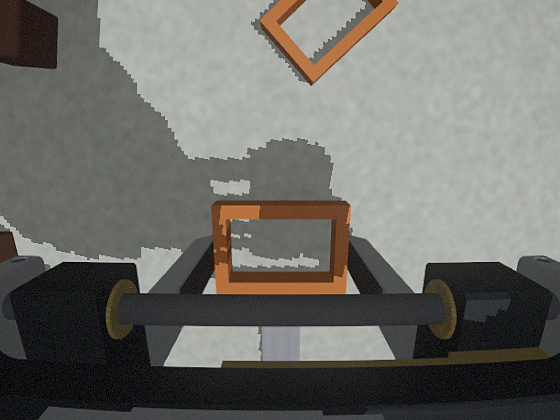

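The gauge sits square in the grip, rear edge at about row 206, with nothing near it.

```bash
python3 -m handwheel '[[0,0.003,0,0,0,0,0.6],[-0.02,0,0,0,0,0,0.6],[-0.02,0,0,0,0,0,0.6],[-0.02,0,0,0,0,0,0.6],[-0.02,0,0,0,0,0,0.6],[-0.01,0,0,0,0,0,0.6],[0,0,0,0,0,0,0.6]]'; python3 -m handwheel '[[-0.01,0,0,0,0,0,0.6],[-0.01,0,0,0,0,0,0.6],[0,0,0,0,0,0,0.6]]'
```

```text
t: 14.7
tcp_pos: [0.5242, -0.1721, 0.0027]
ee_rot: [-0.001, -0.073, 0.997, 0.0]
force: [-7.9, -1.3, 15.4]
finger_gap: 0.844
grasp_force: 30.0
t: 15.0
tcp_pos: [0.5341, -0.1706, 0.0027]
ee_rot: [-0.001, -0.073, 0.997, 0.0]
force: [-6.0, -1.2, 14.2]
finger_gap: 0.847
grasp_force: 30.0
```

```bash
python3 -m handwheel '[[-0.005,-0.004,0,0,0,0,0.6],[-0.008,0,0,0,0,0,0.6],[0,0,0,0,0,0,0.6]]'; python3 -m handwheel '[[-0.008,0,0,0,0,0,0.6],[-0.006,0,0,0,0,0,0.6],[0,0,0,0,0,0,0.6]]'
```

```text
t: 15.3
tcp_pos: [0.5395, -0.1714, 0.0026]
ee_rot: [-0.002, -0.073, 0.997, 0.001]
force: [-15.8, 0.0, 21.9]
finger_gap: 0.845
grasp_force: 30.0
t: 15.6
tcp_pos: [0.5474, -0.1709, 0.0025]
ee_rot: [-0.001, -0.073, 0.997, 0.0]
force: [-7.5, -3.7, 10.4]
finger_gap: 0.848
grasp_force: 30.0
```

```bash
python3 -m handwheel '[[-0.006,0,0,0,0,0,0.6],[-0.006,0,0,0,0,0,0.6],[0,0,0,0,0,0,0.6]]'; python3 -m handwheel '[[-0.006,0,0,0,0,0,0.6],[-0.006,0,0,0,0,0,0.6],[0,0,0,0,0,0,0.6]]'
```

```text
t: 15.9
tcp_pos: [0.5533, -0.17, 0.0025]
ee_rot: [-0.001, -0.073, 0.997, 0.0]
force: [-7.7, -4.4, 11.6]
finger_gap: 0.846
grasp_force: 30.0
t: 16.2
tcp_pos: [0.5593, -0.1692, 0.0025]
ee_rot: [-0.001, -0.073, 0.997, 0.0]
force: [-7.7, -4.1, 10.8]
finger_gap: 0.849
grasp_force: 30.0
```

```bash
python3 -m handwheel '[[-0.006,0,0,0,0,0,0.6],[-0.006,0,0,0,0,0,0.6],[0,0,0,0,0,0,0.6]]'; python3 -m handwheel '[[-0.006,0,0,0,0,0,0.6],[-0.006,0,0,0,0,0,0.6],[0,0,0,0,0,0,0.6]]'
```

```text
t: 16.5
tcp_pos: [0.5652, -0.1683, 0.0025]
ee_rot: [-0.001, -0.073, 0.997, -0.0]
force: [-6.7, -4.0, 10.9]
finger_gap: 0.85
grasp_force: 30.0
t: 16.8
tcp_pos: [0.5711, -0.1675, 0.0025]
ee_rot: [-0.001, -0.073, 0.997, -0.0]
force: [-7.3, -4.2, 11.2]
finger_gap: 0.849
grasp_force: 30.0
```

```bash
python3 -m handwheel '[[-0.01,0,0,0,0,0,0.6],[-0.01,0,0,0,0,0,0.6],[-0.01,0,0,0,0,0,0.6],[0,0,0,0,0,0,0.6]]'; python3 -m handwheel '[[-0.006,0,0,0,0,0,0.6],[-0.006,0,0,0,0,0,0.6],[0,0,0,0,0,0,0.6]]'
```

```text
t: 17.2
tcp_pos: [0.5864, -0.1652, 0.0026]
ee_rot: [-0.001, -0.073, 0.997, -0.0]
force: [-4.9, -4.8, 8.0]
finger_gap: 0.849
grasp_force: 30.0
t: 17.5
tcp_pos: [0.5919, -0.1644, 0.0025]
ee_rot: [-0.001, -0.073, 0.997, -0.0]
force: [-7.5, -4.2, 11.1]
finger_gap: 0.849
grasp_force: 30.0
```

```bash
python3 -m handwheel '[[-0.006,0,0,0,0,0,0.6],[0,0,0,0,0,0,0.6]]'; python3 -m handwheel '[[-0.005,0,0,0,0,0,0.6],[0,0,0,0,0,0,0.6]]'; python3 -m handwheel '[[-0.004,0,0,0,0,0,0.6],[0,0,0,0,0,0,0.6]]'
```

```text
t: 17.7
tcp_pos: [0.5948, -0.164, 0.0025]
ee_rot: [-0.001, -0.073, 0.997, -0.0]
force: [-7.4, -4.8, 9.9]
finger_gap: 0.851
grasp_force: 30.0
t: 17.9
tcp_pos: [0.5972, -0.1637, 0.0025]
ee_rot: [-0.001, -0.073, 0.997, -0.0]
force: [-8.5, -4.8, 10.5]
finger_gap: 0.846
grasp_force: 30.0
t: 18.1
tcp_pos: [0.5991, -0.1634, 0.0026]
ee_rot: [-0.001, -0.073, 0.997, -0.0]
force: [-8.9, -4.8, 11.3]
finger_gap: 0.849
grasp_force: 30.0
```

```bash
python3 -m handwheel '[[-0.004,0,0,0,0,0,0.6],[0,0,0,0,0,0,0.6]]'; python3 -m handwheel '[[-0.004,0,0,0,0,0,0.6],[0,0,0,0,0,0,0.6]]'; python3 -m handwheel '[[-0.004,0,0,0,0,0,0.6],[0,0,0,0,0,0,0.6]]'
```

```text
t: 18.3
tcp_pos: [0.6003, -0.1633, 0.0025]
ee_rot: [-0.002, -0.073, 0.997, 0.0]
force: [-12.8, -4.2, 14.3]
finger_gap: 0.845
grasp_force: 30.0
t: 18.5
tcp_pos: [0.6006, -0.1632, 0.0024]
ee_rot: [-0.003, -0.073, 0.997, 0.0]
force: [-24.4, -5.1, 24.7]
finger_gap: 0.842
grasp_force: 30.0
t: 18.7
tcp_pos: [0.602, -0.1631, 0.0021]
ee_rot: [-0.004, -0.072, 0.997, 0.0]
force: [-26.9, -4.2, 22.8]
finger_gap: 0.849
grasp_force: 30.0
```

```bash
python3 -m handwheel '[[0.003,0,0,0,0,0,0.6],[0,0,0,0,0,0,1],[0,0,0,0,0,0,1],[0,0,0,0,0,0,1],[0,0,0,0,0,0,1],[0,0,-0.01,0,0,0,1],[0,0,-0.04,0,0,0,1],[0,0,-0.06,0,0,0,1],[0,0,-0.08,0,0,0,1],[0,0,-0.08,0,0,0,1],[0.09,0,0,0,0,0,1],[0.09,0,0,0,0,0,1]]'; python3 -m handwheel '[[0.09,0,0,0,0,0,1],[0.09,0,-0.03,0,0,0,1],[0,0,0,0,0,0,1],[0,0,0,0,0,0,1]]'
python3 - <<'E'
from h import *
a=snap('top','t3.png')[140:255,210:360]
b=snap('wrist','w4.png')
cv2.imwrite('pics/t3c.png',cv2.resize(a[:,:,::-1],None,fx=5.2,fy=5.2,interpolation=cv2.INTER_CUBIC));
E
```

```text
t: 19.9
tcp_pos: [0.5152, -0.1764, 0.1386]
ee_rot: [0.001, -0.074, 0.997, -0.0]
force: [0.3, -1.2, 0.5]
finger_gap: 1.0
grasp_force: 0.0
t: 20.3
tcp_pos: [0.4267, -0.1893, 0.1534]
ee_rot: [0.001, -0.073, 0.997, 0.0]
force: [1.0, 1.0, -1.2]
finger_gap: 1.003
grasp_force: 0.0
```

View pics/t3c.png

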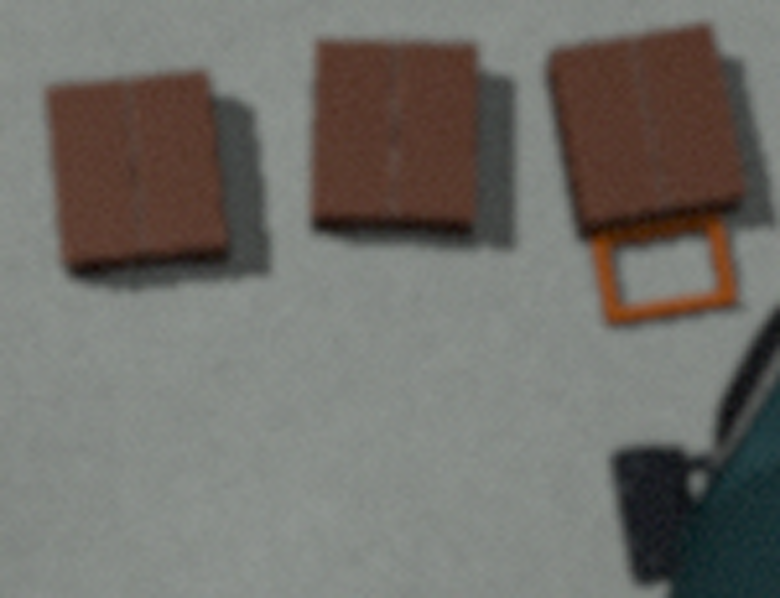

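The frame now lies against the right block's face, its rear corners at about (609,325) and (738,303); I check the remaining gap.

Run:
```python
from h import *
w=world('t3.png',(np.array([(609,324),(737,303)])+.5)/5.2-.5+[210,140],.016)[:,:2]
m=np.array([.62254,-.16017]);y=np.radians(8.4);d=np.array([np.cos(y),np.sin(y)])
print(w,(m-w)@d, np.degrees(np.arctan2(*(w[0]-w[1])))*-1)
```

```text
[[ 0.56128884 -0.12925899]
 [ 0.572857   -0.20771652]] [0.0560785  0.05609575] 8.387537942846619
```

View pics/w4.png

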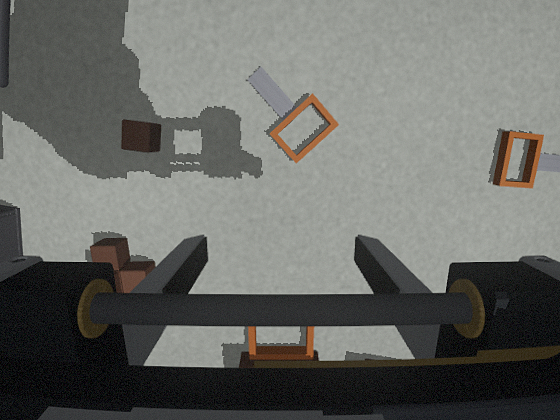

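The frame's rear edge is 56 mm from the face, so the shoulders touch it and the gauge is square to the block. The two small gauges and the cubes near it in this view look undisturbed.

```bash
python3 -c "
from cell import env
print(env.hand_in())"
```

```text
the job is handed in; nothing more can be done
None
```

The right block's gap is the clear one: the left and middle gaps each stopped the blade about 33 mm in, and the gauge now lies fully home in the right block with its shoulders against the face (handed in at about 20 s; no verdict was shown). Force readings hint the gripped gauge may have been carried a fraction of a millimetre off the table on the two retreats.

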